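# Lock a shackle bow into the hinged jig

### The job

Hang the steel shackle bow astride the jig's horizontal bar, roughly square to it, and let go of it; then swing the hinged keeper down over it. Take the locking pin from its stand, push it down through the keeper's hole and into the latch block until its collar presses the keeper fully shut against its rubber-tipped spring plunger, and finish while still holding the pin pressed down (do not let go: the keeper would spring ajar). Leave the hammer, the can and the blue ring where they are.

Things in the scene. Friction and masses are not known exactly. Their poses are not given: they have to be found in the camera images.
- jig: Fixed dark steel jig: base plate 200 x 90 x 10 mm with a hinge post at its -x end and a square latch block (44 x 44 mm, flat top 109 mm high) at its +x end, joined by a level round bar. Origin under the jig at bench height; its x axis runs level from hinge to latch, y is level and parallel to the hinge axis, z up. It stands with x pointing roughly towards the robot.
- hinge (a point): The keeper's hinge axis, in the jig, at the middle of the hinge (85 mm behind the jig's origin, 114 mm above the bench). The hinge ears reach 122 mm high, 26 mm either side; axes as the jig's.
- bar_mid (a point): A point on the centre line of the jig's level round bar, half-way along its free length, 85 mm above the bench. The bar is 14 mm thick, runs along x (axes as the jig's) and is free for 106 mm, 53 mm either way.
- latch_hole (a point): Centre of the mouth of the latch block's upright pin hole, 18 mm across and 50 mm deep, 109 mm above the bench; axes as the jig's.
- keeper_bar (a point): Centre of the 12 mm round steel crossbar at the keeper's free end, 172 mm from the hinge axis, parallel to it and 116 mm long; the keeper plate at its middle is 40 mm wide, so 38 mm of bare bar stands out on either side to be pinched. Axes of the keeper: x from hinge to crossbar, y along the crossbar, z out of its upper face.
- keeper_hole (a point): Centre of the 20 mm hole in the keeper, at its upper face, 140 mm from the hinge axis; the keeper is an aluminium plate 8 mm thick. With the keeper shut this hole lies over the latch hole, 9 mm above its mouth. Axes as keeper_bar.
- keeper (a joint): Angle of the keeper in rad: 0 fully shut (level, over the bar), 1.57 upright, at most 1.95 (leaning back, away from the latch). A light friction (0.12 N m) keeps it where it is when upright; lower down it falls. Near shut it rests on a rubber-tipped spring plunger, ajar at about 0.05 to 0.07; pressing it fully shut from there, down on the hole, takes up to about 10 N, pin weight included.
- bow_mid (a point): Shackle bow, bare steel inverted U of 12 mm round bar, 73 mm high, about 0.22 kg, standing on its feet on the bench. This point is mid-way between its upright legs (56 mm over them, 32 mm between), 45 mm above the undersides of its feet. x is normal to the U, y from leg to leg, z up. Hung, this point is 9 mm below the bar's centre line, x along the bar either way round.
- bow_crown (a point): Top of the bow's half-round crown: 28 mm above bow_mid, 12 mm above the inside of the crown. Each leg ends in a flat foot 26 x 16 x 16 mm (60 mm over the feet, 28 mm between them). Axes as bow_mid.
- pin_stand: Fixed wooden block 60 x 60 x 64 mm with an upright 18 mm hole in which the pin stands; origin at the centre of its underside.
- pin_grip (a point): Steel locking pin, upright: this point is on its axis, the middle of the upper part of its round grip (22 mm across, 38 mm tall). The grip's top is 17 mm above this point; a 34 mm wide, 8 mm thick collar lies below it, collar top 21 mm and collar underside 29 mm below this point. z is the pin's axis, up. Mass about 0.22 kg. At the start the collar rests on the stand.
- pin_tip (a point): Lower end of the pin, 84 mm below pin_grip: the shaft is 14 mm thick and 55 mm long below the collar, its last 8 mm tapering to 6 mm. Fully home with the keeper shut, the tip is 46 mm below the latch hole's mouth.
- hammer: Bystander: hammer with a wooden handle lying on the bench; leave it alone.
- can: Bystander: steel can 66 mm wide, 100 mm tall; leave it alone.
- ring: Bystander: blue flat ring, 80 mm across, 13 mm thick, lying flat; leave it alone.
Not all that is in view belongs to the job. Leave any green look-alike of the part that bears bow_mid alone.

How it is judged:
On the way, in this order (a step that is already met when the one before it is completed fails the run):
1. the bow hangs astride the bar, let go, with the keeper still open (x of bow_mid in the frame of bar_mid between -0.045 and 0.045 m and y of bow_mid in the frame of bar_mid between -0.012 and 0.012 m and z of bow_mid in the frame of bar_mid between -0.016 and -0.003 m and angle between bow_mid's own z axis and vertical below 0.3 rad and angle between the x axis of bow_mid and the x axis of bar_mid, either way round below 0.6 rad and contact force between the fingers and bow below 0.1 N and value of joint keeper above 0.5 rad), for 0.2 s.
2. the keeper is swung down over the bow, onto its pad (value of joint keeper below 0.12 rad), for 0.2 s.
At the end, for the whole second after the job is handed in: Bow hangs untouched on the bar (12 mm sideways, 45 mm along from its middle; crown on bar within 6 mm; upright to 0.3, square to 0.6 rad); keeper below 0.022 rad; pin upright to 0.12 rad, tip over 41 mm deep and within 6 mm of the hole's axis; fingers still hold the pin (over 2 N) (x of bow_mid in the frame of bar_mid between -0.045 and 0.045 m and y of bow_mid in the frame of bar_mid between -0.012 and 0.012 m and z of bow_mid in the frame of bar_mid between -0.016 and -0.003 m and angle between bow_mid's own z axis and vertical below 0.3 rad and angle between the x axis of bow_mid and the x axis of bar_mid, either way round below 0.6 rad and contact force between the fingers and bow below 0.1 N and value of joint keeper below 0.022 rad and z of pin_tip in the frame of latch_hole below -0.041 m and horizontal distance between pin_tip and latch_hole below 0.006 m and angle between pin_grip's own z axis and vertical below 0.12 rad and contact force between the fingers and pin above 2 N); the arm keeps its last pose, push and grip.
It fails at once if the hammer is disturbed (distance of hammer from where it was at the start of the episode above 0.03 m).
It fails at once if the can is disturbed (distance of can from where it was at the start of the episode above 0.03 m).
It fails at once if the ring is disturbed (distance of ring from where it was at the start of the episode above 0.03 m).
It also fails if it takes over 70 s, if anything falls off the work surface, if the arm or the gripper's body presses on something with over 40 N, if the wrist force passes 120 N, or if a joint passes its speed limit or range.

### The arm

A 7-joint arm with a two-finger parallel gripper is mounted at the origin on the work surface. World frame = base frame: x ahead of the robot, y to its left, z up, the work surface at z = 0. Lengths are in m, angles in rad, forces in N, time in s.
With the tool pointing down it reaches from about 0.4 to 0.85 m from the base axis. Payload 10.4 kg.
Tool frame: the origin (TCP) lies midway between the tips of the shut fingers; the grasp point (between the pads) lies 19 mm behind it (r.tcp_to_grasp is the z of the grasp point in the tool frame, in m); z points along the fingers, x is the direction in which the jaws open and shut, and the axes are right-handed (so a half turn about z gives the same grasp; the last joint's range is limited). The gripper opens to 87 mm and grips with 3 to 60 N. Pads are 19 mm wide; open, the fingers measure 117 mm over their backs; the gripper's body (75 mm by 190 mm) begins 51 mm behind the grasp point.
Start: joints at [-1.202, 0.332, -0.065, 1.46, 0.022, 1.35, -0.088], TCP at [0.239, 0.578, 0.223] pointing down, gripper open.
Joint ranges: [-2.6, 2.6], [-0.5, 2.12], [-1.47, 1.34], [0.16, 2.42], [-1.27, 4.41], [0.06, 2.06], [-2.6, 2.6]. Speed limits (rad/s): [2.22, 2.22, 2.79, 2.79, 3.14, 3.14, 3.14].

### API

Orientations are given as a unit quaternion [x, y, z, w].
In Python, from bench import r, camera, close_job gives the robot as it stands. The module is installed in compiled form; this text tells all that it offers.
- The arm moves only by the shell command python3 -m crank 'ROWS' [FORCE]. ROWS is JSON, a list of rows, each an object of numbers: "x", "y", "z": the shift along the tool's x, y, z scaled (see below); "ax", "ay", "az": the turn, a rotation vector about the tool's x, y, z scaled (see below); "claw": the closure, from -1 (fully open) to 1 (shut), so that 0 is half open. A call has exactly 5 rows; each row is the pose to reach, as a shift and turn from the pose commanded when the call began, along the tool's axes at that moment; what a row does not reach only later rows make up. The controller multiplies each number of a shift by 1 m and each number of a turn by 2 rad. A row lasts 1/12 s, in which the tool goes at most 41.7 mm and 7.16 degrees, less where a joint would pass 70% of its speed; a pose out of reach is approached as far as the arm can. A call with a number of a shift or a turn outside -1 to 1 is refused whole. A call with a gripper value outside its range is refused whole. The fingers move at their own pace and stop on an object; FORCE is the grip in N (left out, the last holds). Time passes only in rows, so rows that repeat a pose let the fingers close, or fill a call up. It gives the time, the measured TCP pose, the force and the opening at its end, in the units of the state.
- r.read_state(): the state, without advancing time (a new reading comes with each control period).
- camera(name): name is "scene" or "side" or "wrist"; returns a dict with "color" (384x512x3 uint8, blue, green, red), "fx", "fy", "cx", "cy" (pixels), "eye" and "orientation" of the camera in the world. Camera axes: x right, y down, z forward; pixel columns grow to the right and rows downward; lengths in m; the calibration is good to about 2 mm. A picture is of the moment at which its call begins. There is no depth.
- close_job(): hands the job in, once; it reports no verdict.
The state is a dict: "time": time; "joint_positions": joint angles; "joint_vel": joint speeds; "joint_torque": joint torques, N m; "ee_pos": TCP position; "eef_rot": TCP orientation; "ft_force": force on the tool from outside, world axes, zero at the start; "torque": the same for the moment, N m; "width": finger opening in m.
Only numpy, scipy, OpenCV 4.12 (cv2) and the standard library are available. Lean on these libraries where they do the work, as an engineer would, in place of code of your own. Each camera call takes 0.05 s, during which the arm holds its last target. There are 200 camera calls.

## Working session

There is one attempt and no reset: what is moved stays moved. The work goes in short steps, Python scripts to look and compute and a shell command to move; the robot and the scene stay as the last step left them, time stands still between calls to the robot, and variables do not carry over. Pictures are saved under pics/ and viewed, about 8 in all and at most 12, crops included, and the job is handed in when it is done.

```bash
mkdir -p pics; cat > h.py <<'E'
import numpy as np, cv2
from scipy.spatial.transform import Rotation as R
from bench import r, camera
def grab(n,f):
    c=camera(n); cv2.imwrite('pics/'+f,c['color']); import pickle; pickle.dump(c,open('pics/'+f+'.pkl','wb')); return c
def load(f):
    import pickle; return pickle.load(open('pics/'+f+'.pkl','rb'))
def rot(c):
    o=np.array(c['orientation']); return R.from_matrix(o) if o.shape==(3,3) else R.from_quat(o)
def ray(c,u,v):
    d=rot(c).apply([(u-c['cx'])/c['fx'],(v-c['cy'])/c['fy'],1]); return np.array(c['eye']),d
def at_z(c,u,v,z):
    e,d=ray(c,u,v); return e+d*(z-e[2])/d[2]
def proj(c,p):
    q=rot(c).inv().apply(np.array(p)-c['eye']); return q[...,0]/q[...,2]*c['fx']+c['cx'], q[...,1]/q[...,2]*c['fy']+c['cy']
def tri(obs):
    A=np.zeros((3,3));b=np.zeros(3)
    for c,u,v in obs:
        e,d=ray(c,u,v); d/=np.linalg.norm(d); P=np.eye(3)-np.outer(d,d); A+=P;b+=P@e
    return np.linalg.solve(A,b)
E
python3 - <<'E'
from h import *
a=grab('scene','s0.png');b=grab('side','d0.png')
for c in(a,b): print(c['fx'],c['cx'],c['cy'],c['eye'],c['orientation'])
print(r.read_state(), r.tcp_to_grasp)
cv2.imwrite('pics/both0.png',cv2.resize(np.vstack([a['color'],b['color']]),None,fx=0.78,fy=0.78))
E
```

```text
356.56586408906145 262.18333474133385 191.50665688370873 [1.28515513 0.3618685  0.6721323 ] [ 0.46496954  0.76634946 -0.3796732  -0.22882329]
476.4145190148651 258.8938723874821 189.9535116167411 [ 0.08028221 -0.80314113  0.6918108 ] [ 0.83045461 -0.25922151  0.13952228 -0.47295125]
{'time': 0.1, 'joint_positions': array([-1.20161365,  0.33281229, -0.06467692,  1.46082554,  0.02162563,
        1.34985713, -0.08849922]), 'joint_vel': array([-1.01587686e-03, -1.27584901e-03,  6.64940300e-04, -1.42083757e-03,
       -5.78112916e-04, -5.84734283e-04, -8.30751479e-05]), 'joint_torque': array([ 1.59996518e-03, -6.24533772e+01,  2.50998361e-02, -3.90721893e+01,
       -6.13227580e-02,  3.64437012e-02,  1.84545047e-05]), 'ee_pos': array([0.23854913, 0.57734161, 0.22184635]), 'eef_rot': array([ 8.31213936e-01,  5.55952362e-01, -4.76855645e-04,  3.69412215e-04]), 'ft_force': array([-0.34355458,  0.92026222, -0.10838139]), 'torque': array([0.02286596, 0.02863023, 0.027538  ]), 'width': 0.08705555806683594} -0.0187
```

View pics/s0.png

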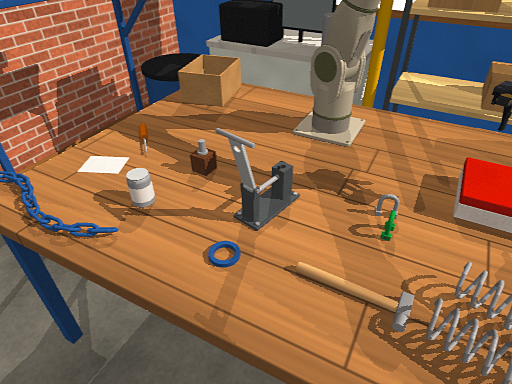

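View pics/d0.png

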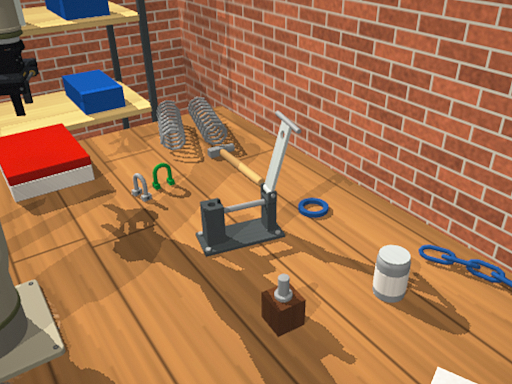

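The scene view shows the grey bow at about (387,203), with the green look-alike just beside it at (390,225). The jig is at (265,190), the pin in its stand at (203,155), the hammer at (350,290), the can at (140,187) and the ring at (224,253). In the side view the bow is at (140,186), the green one at (163,176) and the pin at (284,290). The only thing I could mistake for the bow is the green one, so I choose the grey and check it in a crop.

```bash
python3 - <<'E'
from h import *
a=load('s0.png')['color'];b=load('d0.png')['color']
def cr(i,x,y,w,h): return cv2.resize(i[y:y+h,x:x+w],(400,300),interpolation=cv2.INTER_CUBIC)
cv2.imwrite('pics/c1.png',np.vstack([np.hstack([cr(a,190,120,130,110)if 0 else cr(a,185,120,136,102),cr(a,350,180,72,54+18-18)]),np.hstack([cr(b,190,105,128,150) if 0 else cr(b,170,110,196,147),cr(b,120,155,72,54)])]))
E
```

```text
(no output)
```

View pics/c1.png

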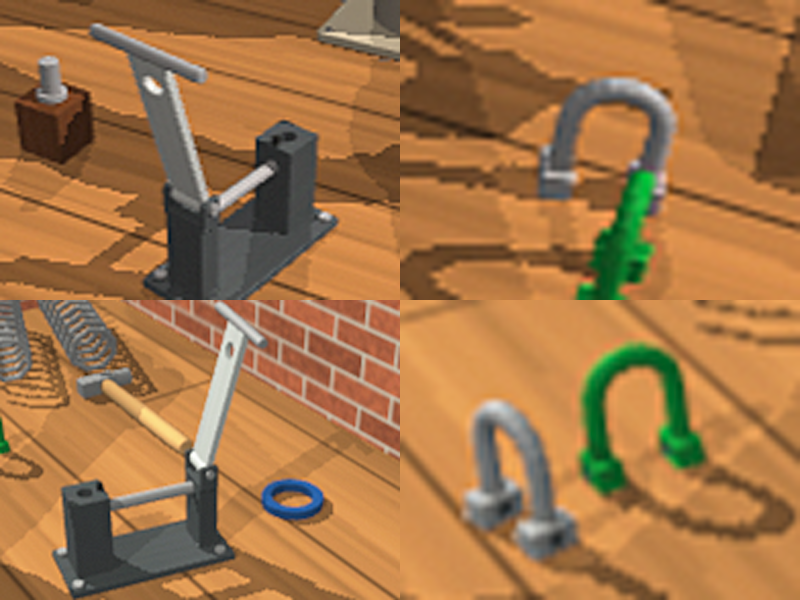

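```bash
python3 - <<'E'
from h import *
np.set_printoptions(precision=4,suppress=True)
a=load('s0.png');b=load('d0.png')
P=lambda n,s,d:print(n,tri([(a,*s),(b,*d)]), 'z-check')
P('crown',(389.2,194.8),(137.1,173.4))
P('footL',(377.5,214),(136.2,192.5)); P('footL alt',(377.5,214),(146.1,197.5))
P('footR',(396,216),(146.1,197.5)); P('footR alt',(396,216),(136.2,192.5))
P('latch',(282.6,166.2),(211.7,203.6))
P('hinge',(250.3,188),(269,189.4))
P('pintop',(201.3,140.5),(284,277)); P('pincollar',(203,152.3),(284,295))
P('kb1',(217.3,130.2),(279,116));P('kb2',(254,145.8),(297,130))
P('kb1x',(217.3,130.2),(297,130));P('kb2x',(254,145.8),(279,116))
print('sc latch z',at_z(a,282.6,166.2,.109),at_z(b,211.7,203.6,.109))
print('crown',at_z(a,389.2,194.8,.073),at_z(b,137.1,173.4,.073))
E
```

```text
crown [0.4368 0.3142 0.072 ] z-check
footL [0.4332 0.3052 0.0077] z-check
footL alt [0.4452 0.2975 0.0015] z-check
footR [ 0.4453  0.3362 -0.0049] z-check
footR alt [0.4326 0.3447 0.0008] z-check
latch [0.4995 0.0167 0.1097] z-check
hinge [ 0.6381 -0.0123  0.1135] z-check
pintop [ 0.4844 -0.2771  0.11  ] z-check
pincollar [ 0.4844 -0.2769  0.066 ] z-check
kb1 [ 0.6649 -0.0532  0.2963] z-check
kb2 [0.6947 0.0022 0.2588] z-check
kb1x [ 0.6677 -0.0775  0.2807] z-check
kb2x [0.6903 0.0265 0.2752] z-check
sc latch z [0.4993 0.016  0.109 ] [0.4998 0.0185 0.109 ]
crown [0.4439 0.3124 0.073 ] [0.4357 0.3194 0.073 ]
```

```bash
cat >> h.py <<'E'
np.set_printoptions(precision=4,suppress=True)
def delta(goal,yaw=None):
    """goal TCP, yaw(deg) of tool x axis (mod 180), tool down -> shift in tool axes, turn rotvec/2"""
    s=r.read_state(); q=R.from_quat(s['eef_rot']); d=q.inv().apply(np.array(goal)-s['ee_pos'])
    m=q.as_matrix(); y0=np.degrees(np.arctan2(m[1,0],m[0,0])); t=np.zeros(3)
    if yaw is not None:
        dy=(yaw-y0+90)%180-90; Y=np.radians(y0+dy); x=np.array([np.cos(Y),np.sin(Y),0]); z=np.array([0,0,-1.])
        G=R.from_matrix(np.column_stack([x,np.cross(z,x),z])); t=(q.inv()*G).as_rotvec()/2
    print('t',round(s['time'],2),'pos',s['ee_pos'],'yaw',round(y0,1),'F',s['ft_force'],'w',round(s['width'],4),'q7',round(s['joint_positions'][6],2),'SHIFT',d,'TURN',t)
E
for i in 1 2; do python3 -m crank '[{"x":-0.0164,"y":0.0284,"claw":-1},{"x":-0.033,"y":0.057,"claw":-1},{"x":-0.049,"y":0.085,"claw":-1},{"x":-0.066,"y":0.114,"claw":-1},{"x":-0.082,"y":0.142,"claw":-1}]'; done
python3 - <<'E'
from h import *
c=grab('wrist','w1.png'); print(c['fx'],c['eye'],c['orientation'],c['cx'],c['cy']); delta([.438,.318,.03],68)
E
```

```text
316.2828916196569 [0.161 0.608 0.384] [0.8211 0.5493 0.0858 0.1293] 253.3176134058776 186.6811263084873
t 0.15 pos [0.2385 0.5774 0.222 ] yaw 67.6 F [1.3955 0.3729 0.7489] w 0.0869 q7 -0.09 SHIFT [-0.1634  0.2834  0.1921] TURN [ 0.      0.0005 -0.0039]schema error: expected keys x, y, z, ax, ay, az, claw
schema error: expected keys x, y, z, ax, ay, az, claw
```

View pics/w1.png

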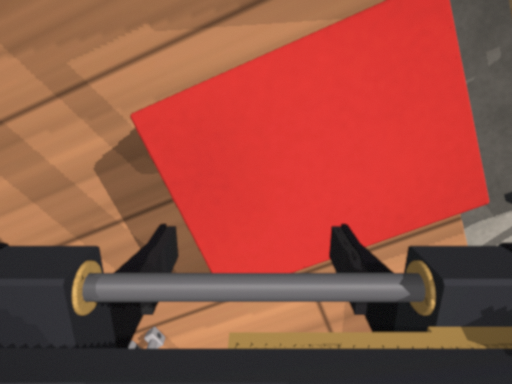

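The wrist view shows the red box under the hand, with the fingers at rows 240–330. Nothing moved, because every row needs all the keys. I'll resend it in full.

```bash
for i in 1 2; do python3 -m crank '[{"x":-0.0164,"y":0.0284,"z":0,"ax":0,"ay":0,"az":0,"claw":-1},{"x":-0.033,"y":0.057,"z":0,"ax":0,"ay":0,"az":0,"claw":-1},{"x":-0.049,"y":0.085,"z":0,"ax":0,"ay":0,"az":0,"claw":-1},{"x":-0.066,"y":0.114,"z":0,"ax":0,"ay":0,"az":0,"claw":-1},{"x":-0.082,"y":0.142,"z":0,"ax":0,"ay":0,"az":0,"claw":-1}]' 20; done
python3 - <<'E'
from h import *
c=grab('wrist','w2.png'); print(c['fx'],c['eye'],c['orientation'],c['cx'],c['cy']); delta([.438,.318,.03],68)
cv2.imwrite('pics/w2b.png',cv2.resize(c['color'],(768,576)))
E
```

```text
time: 0.57
ee_pos: [0.3394, 0.446, 0.2224]
eef_rot: [0.831, 0.556, -0.0, 0.0]
ft_force: [0.4, 0.0, 0.2]
width: 0.087
time: 0.98
ee_pos: [0.4393, 0.3159, 0.2225]
eef_rot: [0.831, 0.556, -0.0, -0.0]
ft_force: [0.6, -0.1, -0.2]
width: 0.0871
316.2828916196569 [0.3616 0.3465 0.3846] [0.8212 0.5491 0.0863 0.1289] 253.3176134058776 186.6811263084873
t 1.03 pos [0.4439 0.3096 0.2226] yaw 67.1 F [ 4.2775 -5.7293  0.1698] w 0.0871 q7 0.49 SHIFT [ 0.0057 -0.0092  0.1926] TURN [ 0.0014  0.0008 -0.0079]
```

View pics/w2b.png

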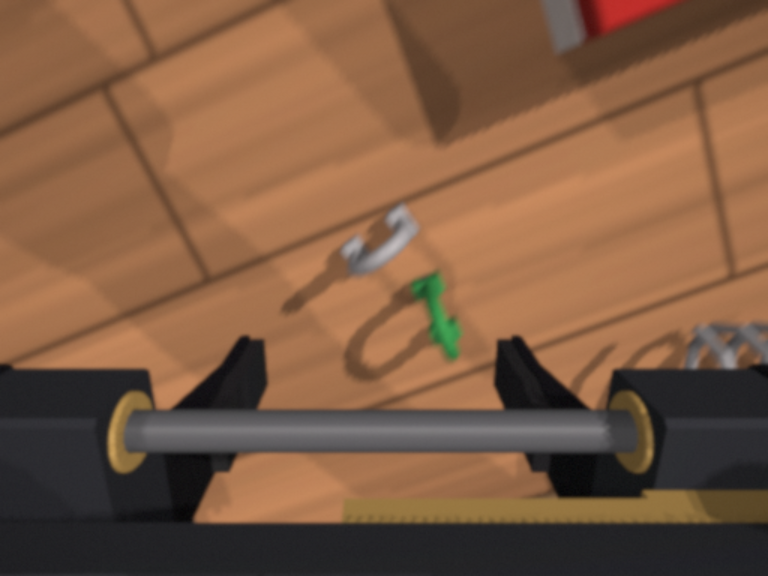

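```bash
python3 - <<'E'
from h import *
c=load('w2.png')
f=[at_z(c,u/1.5,v/1.5,.012) for u,v in((352,250),(400,214),(428,285),(452,352))]
print(f, at_z(c,388/1.5,250/1.5,.067))
for i,j in((0,1),(2,3)):
  d=f[j]-f[i]; print((f[i]+f[j])/2,np.linalg.norm(d),np.degrees(np.arctan2(d[1],d[0])))
img=cv2.resize(c['color'][125:250,210:335],(750,750),interpolation=cv2.INTER_CUBIC)[:600]
cv2.imwrite('pics/w2c.png',img)
E
```

```text
[array([0.4403, 0.2895, 0.012 ]), array([0.428 , 0.3362, 0.012 ]), array([0.4917, 0.3358, 0.012 ]), array([0.557 , 0.3334, 0.012 ])] [0.4382 0.3209 0.067 ]
[0.4341 0.3129 0.012 ] 0.048312599388668484 104.83040156872532
[0.5244 0.3346 0.012 ] 0.06534714579245013 -2.113182376515585
```

View pics/w2c.png

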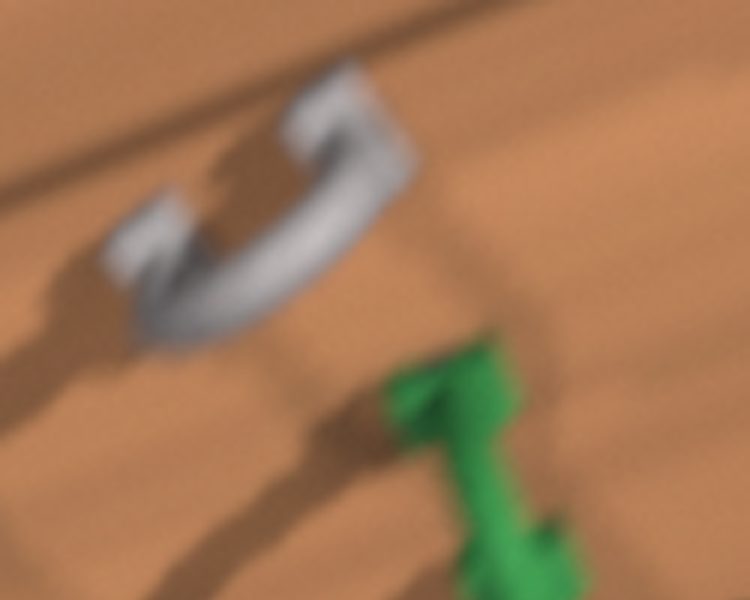

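```bash
python3 - <<'E'
from h import *
c=load('w2.png')
for z,p in((.016,((163,250),(338,122))),(.05,((172,312),(378,162)))):
  f=[at_z(c,210+u/6,125+v/6,z) for u,v in p]; d=f[1]-f[0]; print((f[0]+f[1])/2,np.linalg.norm(d),np.degrees(np.arctan2(d[1],d[0])))
delta([.438,.3165,.16],103)
E
```

```text
[0.4353 0.3139 0.016 ] 0.043222192726061544 104.19904132996517
[0.4389 0.3173 0.05  ] 0.04655609146428959 104.3883641352849
t 1.03 pos [0.4439 0.3096 0.2226] yaw 67.1 F [ 4.2775 -5.7293  0.1698] w 0.0871 q7 0.49 SHIFT [ 0.0041 -0.0083  0.0626] TURN [ 0.0011  0.0012 -0.3134]
```

```bash
python3 -m crank '[{"x":0.001,"y":-0.002,"z":0.01,"ax":0,"ay":0,"az":-0.06,"claw":-1},{"x":0.002,"y":-0.003,"z":0.02,"ax":0,"ay":0,"az":-0.12,"claw":-1},{"x":0.003,"y":-0.005,"z":0.04,"ax":0,"ay":0,"az":-0.18,"claw":-1},{"x":0.003,"y":-0.007,"z":0.06,"ax":0,"ay":0,"az":-0.24,"claw":-1},{"x":0.004,"y":-0.008,"z":0.08,"ax":0,"ay":0,"az":-0.30,"claw":-1}]'
python3 - <<'E'
from h import *
grab('wrist','w3.png');delta([.438,.317,.028],104.3)
E
```

```text
time: 1.45
ee_pos: [0.4322, 0.3246, 0.1417]
eef_rot: [0.627, 0.779, 0.0, -0.0]
ft_force: [-0.3, 0.3, 0.1]
width: 0.0873
t 1.5 pos [0.4305 0.3235 0.1375] yaw 102.8 F [-1.9962 -0.6329 -4.3618] w 0.0871 q7 1.08 SHIFT [-0.0077  0.0064  0.1095] TURN [-0.0024  0.0012 -0.0129]
```

```bash
python3 -m crank '[{"x":-0.008,"y":0.004,"z":0,"ax":0,"ay":0,"az":-0.02,"claw":-1},{"x":-0.008,"y":0.004,"z":0.03,"ax":0,"ay":0,"az":-0.02,"claw":-1},{"x":-0.008,"y":0.004,"z":0.05,"ax":0,"ay":0,"az":-0.02,"claw":-1},{"x":-0.008,"y":0.004,"z":0.05,"ax":0,"ay":0,"az":-0.02,"claw":-1},{"x":-0.008,"y":0.004,"z":0.05,"ax":0,"ay":0,"az":-0.02,"claw":-1}]'
python3 - <<'E'
from h import *
c=grab('wrist','w4.png');delta([.438,.317,.028],104.3)
cv2.imwrite('pics/w4c.png',cv2.resize(c['color'][60:],None,fx=1.4,fy=1.4))
E
```

```text
time: 1.92
ee_pos: [0.4378, 0.3172, 0.0925]
eef_rot: [0.615, 0.789, -0.001, -0.0]
ft_force: [1.1, 0.8, 0.8]
width: 0.087
t 1.97 pos [0.4384 0.3178 0.0936] yaw 104.1 F [-0.3918  0.6058  0.7237] w 0.0871 q7 1.12 SHIFT [-0.0007 -0.0006  0.0656] TURN [ 0.0002 -0.0001 -0.0014]
```

View pics/w4c.png

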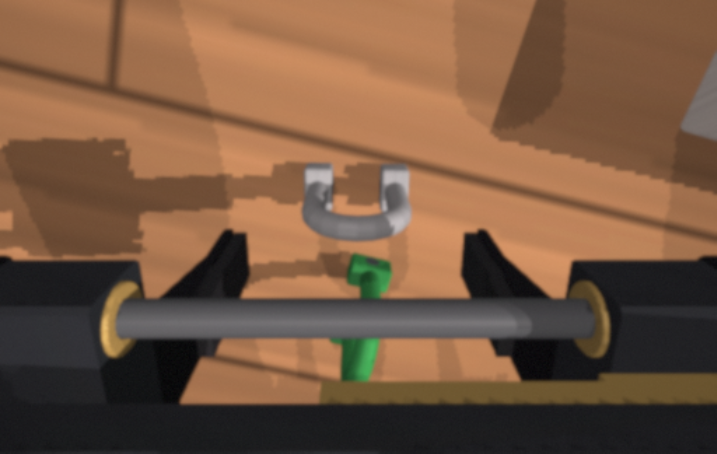

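The grey bow is square between the open fingers: its crown is at crop (357,228) and its feet at (318,175) and (395,175). The green one lies behind it at (370,270).

```bash
python3 - <<'E'
from h import *
c=load('w4.png')
print('crown',at_z(c,356/1.4,60+228/1.4,.067),'feetfront',at_z(c,318/1.4,60+165/1.4,.016),at_z(c,395/1.4,60+165/1.4,.016))
print([tuple(np.array(proj(c,[.438-.0,.317,z]))*1.4-[0,84]) for z in(.016,.067,.073)])
E
```

```text
crown [0.4386 0.316  0.067 ] feetfront [0.4287 0.2916 0.016 ] [0.4181 0.3335 0.016 ]
[(np.float64(357.7949104793931), np.float64(190.60484112259076)), (np.float64(358.44775075398104), np.float64(227.4152039862538)), (np.float64(358.5455167992076), np.float64(232.92773705233571))]
```

```bash
python3 -m crank '[{"x":-0.001,"y":0,"z":0.02,"ax":0,"ay":0,"az":0,"claw":-1},{"x":-0.001,"y":0,"z":0.04,"ax":0,"ay":0,"az":0,"claw":-1},{"x":-0.001,"y":0,"z":0.055,"ax":0,"ay":0,"az":0,"claw":-1},{"x":-0.001,"y":0,"z":0.064,"ax":0,"ay":0,"az":0,"claw":-1},{"x":-0.001,"y":0,"z":0.064,"ax":0,"ay":0,"az":0,"claw":-1}]'
for i in 1 2; do python3 -m crank '[{"x":0,"y":0,"z":0,"ax":0,"ay":0,"az":0,"claw":1},{"x":0,"y":0,"z":0,"ax":0,"ay":0,"az":0,"claw":1},{"x":0,"y":0,"z":0,"ax":0,"ay":0,"az":0,"claw":1},{"x":0,"y":0,"z":0,"ax":0,"ay":0,"az":0,"claw":1},{"x":0,"y":0,"z":0,"ax":0,"ay":0,"az":0,"claw":1}]' 25; done
python3 -m crank '[{"x":0,"y":0,"z":-0.03,"ax":0,"ay":0,"az":0,"claw":1},{"x":0,"y":0,"z":-0.06,"ax":0,"ay":0,"az":0,"claw":1},{"x":0,"y":0,"z":-0.09,"ax":0,"ay":0,"az":0,"claw":1},{"x":0,"y":0,"z":-0.11,"ax":0,"ay":0,"az":0,"claw":1},{"x":0,"y":0,"z":-0.13,"ax":0,"ay":0,"az":0,"claw":1}]'
python3 - <<'E'
from h import *
delta([.573,.0013,.158],78.2)
E
```

```text
time: 2.38
ee_pos: [0.4382, 0.3164, 0.0282]
eef_rot: [0.614, 0.789, -0.0, -0.0]
ft_force: [-0.6, -1.1, 0.1]
width: 0.0865
time: 2.8
ee_pos: [0.4388, 0.3167, 0.0292]
eef_rot: [0.614, 0.789, 0.001, 0.0]
ft_force: [0.0, 0.4, 0.1]
width: 0.0613
time: 3.22
ee_pos: [0.4387, 0.3167, 0.029]
eef_rot: [0.614, 0.789, 0.0, -0.0]
ft_force: [-1.4, 0.3, 5.5]
width: 0.0551
time: 3.63
ee_pos: [0.4384, 0.3161, 0.1596]
eef_rot: [0.614, 0.789, -0.0, 0.0]
ft_force: [0.2, 1.0, -1.9]
width: 0.0553
t 3.63 pos [0.4384 0.3161 0.1596] yaw 104.2 F [ 0.1899  1.0192 -1.9348] w 0.0553 q7 1.12 SHIFT [-0.3383  0.0532  0.0016] TURN [0.    0.    0.227]
```

```bash
python3 -m crank '[{"x":-0.034,"y":0.005,"z":0,"ax":0,"ay":0,"az":0,"claw":1},{"x":-0.068,"y":0.011,"z":0,"ax":0,"ay":0,"az":0,"claw":1},{"x":-0.102,"y":0.016,"z":0,"ax":0,"ay":0,"az":0,"claw":1},{"x":-0.136,"y":0.021,"z":0,"ax":0,"ay":0,"az":0,"claw":1},{"x":-0.17,"y":0.0265,"z":0,"ax":0,"ay":0,"az":0,"claw":1}]'
python3 -m crank '[{"x":-0.034,"y":0.005,"z":0,"ax":0,"ay":0,"az":0.06,"claw":1},{"x":-0.074,"y":0.011,"z":0,"ax":0,"ay":0,"az":0.12,"claw":1},{"x":-0.112,"y":0.017,"z":0,"ax":0,"ay":0,"az":0.18,"claw":1},{"x":-0.15,"y":0.023,"z":0,"ax":0,"ay":0,"az":0.227,"claw":1},{"x":-0.168,"y":0.0265,"z":0,"ax":0,"ay":0,"az":0.227,"claw":1}]'
python3 -m crank '[{"x":0,"y":0,"z":0,"ax":0,"ay":0,"az":0,"claw":1},{"x":0,"y":0,"z":0,"ax":0,"ay":0,"az":0,"claw":1},{"x":0,"y":0,"z":0,"ax":0,"ay":0,"az":0,"claw":1},{"x":0,"y":0,"z":0,"ax":0,"ay":0,"az":0,"claw":1},{"x":0,"y":0,"z":0,"ax":0,"ay":0,"az":0,"claw":1}]'
python3 - <<'E'
from h import *
c=grab('wrist','w5.png');delta([.573,.0013,.158],78.2)
a=grab('scene','s5.png')['color'];b=grab('side','d5.png')['color']
def cr(i,x,y,w,h): return cv2.resize(i[y:y+h,x:x+w],(400,300),interpolation=cv2.INTER_CUBIC)
cv2.imwrite('pics/c5.png',np.vstack([np.hstack([cr(c['color'],0,0,512,384),cr(a,180,100,160,120)]),np.hstack([cr(b,160,90,160,120),cr(b,190,150,100,75)])]))
E
```

```text
time: 4.05
ee_pos: [0.5058, 0.1563, 0.158]
eef_rot: [0.614, 0.789, -0.0, -0.0]
ft_force: [0.2, 1.3, -1.3]
width: 0.0552
time: 4.47
ee_pos: [0.5734, -0.0042, 0.1581]
eef_rot: [0.78, 0.626, -0.001, 0.001]
ft_force: [-0.2, -1.0, -1.9]
width: 0.0552
time: 4.88
ee_pos: [0.5726, 0.0032, 0.1584]
eef_rot: [0.775, 0.632, 0.0, -0.0]
ft_force: [0.7, 0.7, -1.8]
width: 0.0548
t 4.93 pos [0.5726 0.003  0.1585] yaw 78.3 F [ 0.2746  0.3889 -2.1376] w 0.0554 q7 1.36 SHIFT [-0.0016  0.0007  0.0005] TURN [-0.0002 -0.0002  0.001 ]
```

View pics/c5.png

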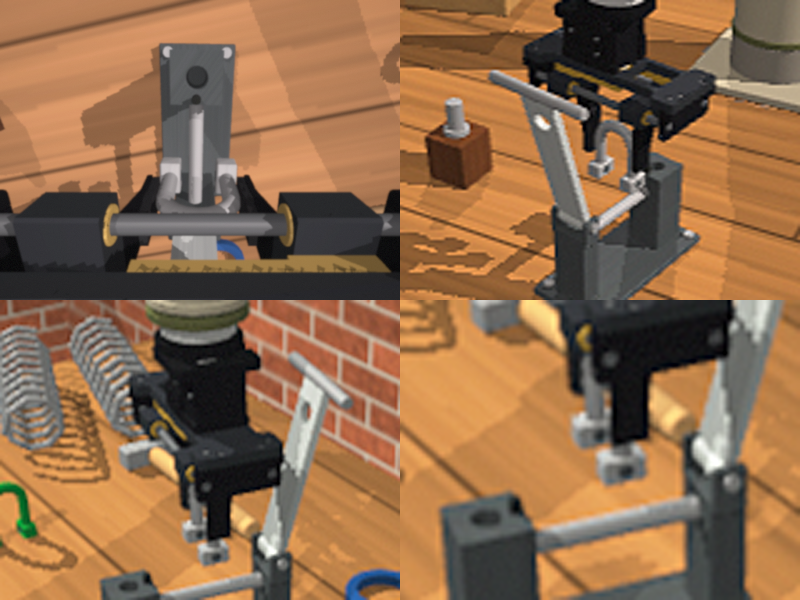

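The bow hangs square between the fingers, over the bar. In the wrist view (in composite pixels) the bar runs up column ~195, the latch hole is at (197,76), and the bow's feet are at (171,168) and (226,168).

```bash
python3 - <<'E'
from h import *
c=load('w5.png');k=1.28
g=cv2.cvtColor(c['color'],cv2.COLOR_BGR2GRAY)
for row in (150,170,190,205,225): # bar bright columns
  s=g[row,225:275].astype(int); m=np.where(s>s.max()-60)[0]; print(row,225+m.min(),225+m.max(),s.max())
p=g[80:115,232:272]; m=p<45; ys,xs=np.where(m); print('hole',xs.mean()+232,ys.mean()+80,m.sum())
h=at_z(c,197*k,76*k,.109); print('latch',h)
for u,v in((195,115),(196,198)): print('bar',at_z(c,u*k,v*k,.09))
E
```

```text
150 247 260 189
170 246 259 202
190 246 259 202
205 225 258 202
225 225 258 201
hole 252.42307692307693 106.6923076923077 78
latch [0.4975 0.0162 0.109 ]
bar [0.5325 0.007  0.09  ]
bar [ 0.6189 -0.0101  0.09  ]
```

```bash
python3 - <<'E'
from h import *
c=load('w5.png')
A=at_z(c,253.5,150,.091);B=at_z(c,252.5,190,.091);L=at_z(c,252.3,97,.109)
print(A,B,L)
u=np.array([-.979,.2035,0]);n=np.array([.2035,.979,0])
for q in(A,B,L,np.array([.5726,.003,0]),np.array([.4995,.0167,0]),np.array([.6381,-.0123,0])): print(n@q,u@q)
E
```

```text
[0.5349 0.0094 0.091 ] [0.5651 0.0024 0.091 ] [0.4974 0.0164 0.109 ]
0.11809435313683815 -0.5217398293785601
0.11737410379204728 -0.5527249598048979
0.11724740611966863 -0.4836170261414266
0.11946109999999999 -0.5599649
0.11799754999999999 -0.48561205
0.11781164999999998 -0.6272029499999999
```

```bash
python3 -m crank '[{"x":-0.0017,"y":0,"z":0.01,"ax":0,"ay":0,"az":0,"claw":1},{"x":-0.0017,"y":0,"z":0.025,"ax":0,"ay":0,"az":0,"claw":1},{"x":-0.0017,"y":0,"z":0.04,"ax":0,"ay":0,"az":0,"claw":1},{"x":-0.0017,"y":0,"z":0.055,"ax":0,"ay":0,"az":0,"claw":1},{"x":-0.0017,"y":0,"z":0.07,"ax":0,"ay":0,"az":0,"claw":1}]'
python3 -m crank '[{"x":0,"y":0,"z":0.008,"ax":0,"ay":0,"az":0,"claw":1},{"x":0,"y":0,"z":0.016,"ax":0,"ay":0,"az":0,"claw":1},{"x":0,"y":0,"z":0.022,"ax":0,"ay":0,"az":0,"claw":1},{"x":0,"y":0,"z":0.0275,"ax":0,"ay":0,"az":0,"claw":1},{"x":0,"y":0,"z":0.0275,"ax":0,"ay":0,"az":0,"claw":1}]'
python3 -m crank '[{"x":0,"y":0,"z":0,"ax":0,"ay":0,"az":0,"claw":1},{"x":0,"y":0,"z":0,"ax":0,"ay":0,"az":0,"claw":1},{"x":0,"y":0,"z":0,"ax":0,"ay":0,"az":0,"claw":0.2},{"x":0,"y":0,"z":0,"ax":0,"ay":0,"az":0,"claw":-0.5},{"x":0,"y":0,"z":0,"ax":0,"ay":0,"az":0,"claw":-1}]'
python3 -m crank '[{"x":0,"y":0,"z":0,"ax":0,"ay":0,"az":0,"claw":-1},{"x":0,"y":0,"z":0,"ax":0,"ay":0,"az":0,"claw":-1},{"x":0,"y":0,"z":0,"ax":0,"ay":0,"az":0,"claw":-1},{"x":0,"y":0,"z":0,"ax":0,"ay":0,"az":0,"claw":-1},{"x":0,"y":0,"z":0,"ax":0,"ay":0,"az":0,"claw":-1}]'
```

```text
time: 5.45
ee_pos: [0.5722, 0.0001, 0.0871]
eef_rot: [0.776, 0.631, -0.0, -0.0]
ft_force: [0.8, 1.0, -1.7]
width: 0.0551
time: 5.87
ee_pos: [0.5725, 0.0002, 0.0605]
eef_rot: [0.776, 0.631, -0.0, -0.0]
ft_force: [-0.3, 0.1, -2.2]
width: 0.0554
time: 6.28
ee_pos: [0.5729, 0.0002, 0.0616]
eef_rot: [0.776, 0.631, 0.0, 0.0]
ft_force: [0.3, -1.1, 0.3]
width: 0.062
time: 6.7
ee_pos: [0.5725, 0.0001, 0.0611]
eef_rot: [0.776, 0.631, 0.0, -0.0]
ft_force: [-0.3, -0.1, 0.7]
width: 0.0859
```

```bash
python3 -m crank '[{"x":0,"y":0,"z":-0.01,"ax":0,"ay":0,"az":0,"claw":-1},{"x":0,"y":0,"z":-0.03,"ax":0,"ay":0,"az":0,"claw":-1},{"x":0,"y":0,"z":-0.06,"ax":0,"ay":0,"az":0,"claw":-1},{"x":0,"y":0,"z":-0.10,"ax":0,"ay":0,"az":0,"claw":-1},{"x":0,"y":0,"z":-0.14,"ax":0,"ay":0,"az":0,"claw":-1}]'
python3 -m crank '[{"x":0,"y":-0.01,"z":-0.04,"ax":0,"ay":0,"az":0,"claw":-1},{"x":0,"y":-0.02,"z":-0.07,"ax":0,"ay":0,"az":0.06,"claw":-1},{"x":0,"y":-0.03,"z":-0.10,"ax":0,"ay":0,"az":0.12,"claw":-1},{"x":0,"y":-0.03,"z":-0.13,"ax":0,"ay":0,"az":0.18,"claw":-1},{"x":0,"y":-0.03,"z":-0.13,"ax":0,"ay":0,"az":0.24,"claw":-1}]'
python3 -m crank '[{"x":0,"y":0,"z":0,"ax":0,"ay":0,"az":0.06,"claw":-1},{"x":0,"y":0,"z":0,"ax":0,"ay":0,"az":0.12,"claw":-1},{"x":0,"y":0,"z":0,"ax":0,"ay":0,"az":0.18,"claw":-1},{"x":0,"y":0,"z":0,"ax":0,"ay":0,"az":0.24,"claw":-1},{"x":0,"y":0,"z":0,"ax":0,"ay":0,"az":0.3,"claw":-1}]'
python3 -m crank '[{"x":0,"y":0,"z":0,"ax":0,"ay":0,"az":0.06,"claw":-1},{"x":0,"y":0,"z":0,"ax":0,"ay":0,"az":0.12,"claw":-1},{"x":0,"y":0,"z":0,"ax":0,"ay":0,"az":0.18,"claw":-1},{"x":0,"y":0,"z":0,"ax":0,"ay":0,"az":0.24,"claw":-1},{"x":0,"y":0,"z":0,"ax":0,"ay":0,"az":0.245,"claw":-1}]'
python3 - <<'E'
from h import *
delta([.672,-.0593,.31],-11.5)
a=grab('scene','s6.png')['color'];b=grab('side','d6.png')['color'];c=grab('wrist','w6.png')['color']
def cr(i,x,y,w,h): return cv2.resize(i[y:y+h,x:x+w],(400,300),interpolation=cv2.INTER_CUBIC)
cv2.imwrite('pics/c6.png',np.vstack([np.hstack([cr(c,0,0,512,384),cr(a,190,100,128,96)]),np.hstack([cr(b,180,80,160,120),cr(b,190,150,100,75)])]))
E
```

```text
time: 7.12
ee_pos: [0.5718, -0.0001, 0.203]
eef_rot: [0.776, 0.631, -0.0, -0.0]
ft_force: [1.6, 1.4, 0.2]
width: 0.0869
time: 7.53
ee_pos: [0.5443, 0.0062, 0.3383]
eef_rot: [0.905, 0.425, 0.005, 0.001]
ft_force: [-0.3, 0.7, 0.5]
width: 0.087
time: 7.95
ee_pos: [0.5429, 0.0061, 0.3319]
eef_rot: [0.99, 0.139, 0.0, -0.0]
ft_force: [0.2, 0.1, -0.1]
width: 0.087
time: 8.37
ee_pos: [0.543, 0.0061, 0.3318]
eef_rot: [0.994, -0.105, 0.0, -0.0]
ft_force: [0.1, -0.7, 0.5]
width: 0.0873
t 8.37 pos [0.543  0.0061 0.3318] yaw -12.1 F [ 0.0598 -0.7344  0.522 ] w 0.0873 q7 -0.26 SHIFT [0.1398 0.0369 0.0219] TURN [-0.0002 -0.0003 -0.0052]
```

View pics/c6.png

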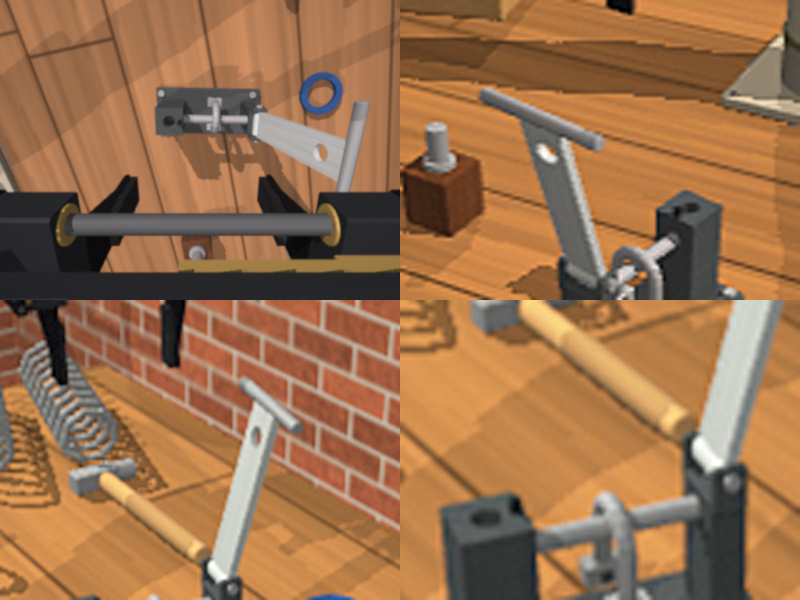

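```bash
python3 - <<'E'
from h import *
a=load('s6.png');b=load('d6.png');w=load('w6.png')
e1=tri([(a,216.6,130.1),(b,299.2,130.4)]);e2=tri([(a,255,146.1),(b,277.6,112.8)])
m=(e1+e2)/2; print(e1,e2,m,np.linalg.norm(e1-e2))
u=np.array([-.979,.2035,0]);n=np.array([.2035,.979,0])
H=u*-.6245+n*.1177; d=u@(m-H); print('theta',np.arctan2(m[2]-.114,d),np.hypot(m[2]-.114,d), n@m)
for th in (1.75,1.8,1.85,1.9):
  C=H+u*.172*np.cos(th)+np.array([0,0,.114+.172*np.sin(th)]); print(th,C,[proj(w,C+s*n*.058) for s in(-1,1)],proj(a,C),proj(b,C))
E
```

```text
[ 0.6698 -0.0799  0.2806] [0.6936 0.0331 0.2791] [ 0.6817 -0.0234  0.2799] 0.11548024690045917
theta 1.8509889354258586 0.17260493276110356 0.11579947121648118
1.75 [ 0.6654 -0.0181  0.2832] [(np.float64(413.61272176517605), np.float64(276.5985496626011)), (np.float64(441.535864746874), np.float64(123.95397222312094))] (np.float64(240.68364684555766), np.float64(133.98138310190325)) (np.float64(280.49870441486354), np.float64(120.66791956663084))
1.8 [ 0.6736 -0.0198  0.2815] [(np.float64(423.38161681285396), np.float64(275.32723563588644)), (np.float64(452.7346654498924), np.float64(123.68735918846446))] (np.float64(238.22309715089875), np.float64(136.04848396282705)) (np.float64(283.95663768065407), np.float64(120.79270719182227))
1.85 [ 0.6817 -0.0215  0.2793] [(np.float64(432.6027660926977), np.float64(273.7680937765182)), (np.float64(463.213369008766), np.float64(123.3523295654368))] (np.float64(235.77557960991464), np.float64(138.2846191788017)) (np.float64(287.3478471215503), np.float64(121.09977792568466))
1.9 [ 0.6898 -0.0232  0.2768] [(np.float64(441.2232134011749), np.float64(271.93955081067634)), (np.float64(472.9090021802758), np.float64(122.95355064035084))] (np.float64(233.35036002239477), np.float64(140.68389359342933)) (np.float64(290.6629013065508), np.float64(121.58626025965961))
```

```bash
python3 -m crank '[{"x":0.03,"y":0.008,"z":0,"ax":0,"ay":0,"az":0,"claw":-1},{"x":0.06,"y":0.016,"z":0,"ax":0,"ay":0,"az":0,"claw":-1},{"x":0.1,"y":0.027,"z":0,"ax":0,"ay":0,"az":0,"claw":-1},{"x":0.135,"y":0.0374,"z":0,"ax":0,"ay":0,"az":0,"claw":-1},{"x":0.142,"y":0.0374,"z":0,"ax":0,"ay":0,"az":0,"claw":-1}]'
python3 -m crank '[{"x":0,"y":0,"z":0,"ax":0,"ay":0,"az":0,"claw":-1},{"x":0,"y":0,"z":0.02,"ax":0,"ay":0,"az":0,"claw":-1},{"x":0,"y":0,"z":0.04,"ax":0,"ay":0,"az":0,"claw":-1},{"x":0,"y":0,"z":0.06,"ax":0,"ay":0,"az":0,"claw":-1},{"x":0,"y":0,"z":0.071,"ax":0,"ay":0,"az":0,"claw":-1}]'
for i in 1 2 3; do python3 -m crank '[{"x":0,"y":0,"z":0,"ax":0,"ay":0,"az":0,"claw":1},{"x":0,"y":0,"z":0,"ax":0,"ay":0,"az":0,"claw":1},{"x":0,"y":0,"z":0,"ax":0,"ay":0,"az":0,"claw":1},{"x":0,"y":0,"z":0,"ax":0,"ay":0,"az":0,"claw":1},{"x":0,"y":0,"z":0,"ax":0,"ay":0,"az":0,"claw":1}]' 12; done
python3 - <<'E'
from h import *
delta([.6738,-.0602,.2608],-11.7)
c=grab('wrist','w7.png')['color']; cv2.imwrite('pics/w7.png',c)
E
```

```text
time: 8.93
ee_pos: [0.677, -0.0626, 0.328]
eef_rot: [0.995, -0.102, -0.002, 0.002]
ft_force: [0.5, -0.9, -0.4]
width: 0.087
time: 9.35
ee_pos: [0.6733, -0.0582, 0.2585]
eef_rot: [0.995, -0.101, -0.001, -0.0]
ft_force: [0.1, 0.7, 0.4]
width: 0.087
time: 9.77
ee_pos: [0.6749, -0.0593, 0.2612]
eef_rot: [0.995, -0.102, 0.001, -0.0]
ft_force: [1.6, 0.5, 1.2]
width: 0.0618
time: 10.18
ee_pos: [0.6746, -0.0592, 0.26]
eef_rot: [0.995, -0.102, -0.0, -0.0]
ft_force: [0.5, 1.0, 0.0]
width: 0.0283
time: 10.6
ee_pos: [0.6745, -0.0592, 0.2599]
eef_rot: [0.995, -0.102, -0.0, -0.0]
ft_force: [-1.2, 0.1, -1.0]
width: 0.0112
t 10.6 pos [ 0.6745 -0.0592  0.2599] yaw -11.7 F [-1.1896  0.0765 -1.0336] w 0.0112 q7 -0.04 SHIFT [-0.0005  0.0011 -0.0009] TURN [-0.      0.0001 -0.0004]
```

View pics/w7.png

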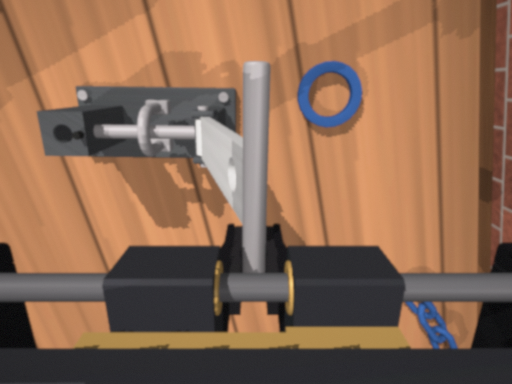

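The crossbar is pinched (columns 215–285), clear of the plate, and the opening reads 11 mm. Now I'll swing it along the arc.

```bash
python3 -m crank '[{"x":-0.0201,"y":0,"z":-0.0045,"ax":0,"ay":0,"az":0,"claw":1},{"x":-0.0407,"y":0,"z":-0.0065,"ax":0,"ay":0,"az":0,"claw":1},{"x":-0.0613,"y":0,"z":-0.0061,"ax":0,"ay":0,"az":0,"claw":1},{"x":-0.0817,"y":0,"z":-0.0032,"ax":0,"ay":0,"az":0,"claw":1},{"x":-0.1016,"y":0,"z":0.0021,"ax":0,"ay":0,"az":0,"claw":1}]'
python3 -m crank '[{"x":0,"y":0,"z":0,"ax":0,"ay":0,"az":0,"claw":1},{"x":0,"y":0,"z":0,"ax":0,"ay":0,"az":0,"claw":1},{"x":0,"y":0,"z":0,"ax":0,"ay":0,"az":0,"claw":1},{"x":0,"y":0,"z":0,"ax":0,"ay":0,"az":0,"claw":1},{"x":0,"y":0,"z":0,"ax":0,"ay":0,"az":0,"claw":1}]'
```

```text
time: 11.07
ee_pos: [0.575, -0.0376, 0.2588]
eef_rot: [0.995, -0.102, 0.001, -0.001]
ft_force: [2.2, 2.5, 0.5]
width: 0.0117
time: 11.48
ee_pos: [0.5759, -0.038, 0.2591]
eef_rot: [0.995, -0.102, 0.001, -0.001]
ft_force: [-3.8, 2.4, 7.9]
width: 0.0115
```

```bash
python3 -m crank '[{"x":-0.0192,"y":0,"z":0.0077,"ax":0,"ay":0,"az":0,"claw":1},{"x":-0.0373,"y":0,"z":0.0176,"ax":0,"ay":0,"az":0,"claw":1},{"x":-0.054,"y":0,"z":0.0296,"ax":0,"ay":0,"az":0,"claw":1},{"x":-0.0692,"y":0,"z":0.0435,"ax":0,"ay":0,"az":0,"claw":1},{"x":-0.0827,"y":0,"z":0.0591,"ax":0,"ay":0,"az":0,"claw":1}]'
python3 -m crank '[{"x":-0.0115,"y":0,"z":0.0171,"ax":0,"ay":0,"az":0,"claw":1},{"x":-0.0208,"y":0,"z":0.0355,"ax":0,"ay":0,"az":0,"claw":1},{"x":-0.0279,"y":0,"z":0.0549,"ax":0,"ay":0,"az":0,"claw":1},{"x":-0.0326,"y":0,"z":0.075,"ax":0,"ay":0,"az":0,"claw":1},{"x":-0.0345,"y":0,"z":0.0904,"ax":0,"ay":0,"az":0,"claw":1}]'
python3 -m crank '[{"x":0,"y":0,"z":0,"ax":0,"ay":0,"az":0,"claw":1},{"x":0,"y":0,"z":0,"ax":0,"ay":0,"az":0,"claw":1},{"x":0,"y":0,"z":0,"ax":0,"ay":0,"az":0,"claw":1},{"x":0,"y":0,"z":0,"ax":0,"ay":0,"az":0,"claw":1},{"x":0,"y":0,"z":0,"ax":0,"ay":0,"az":0,"claw":1}]'
python3 - <<'E'
from h import *
a=grab('scene','s8.png')['color'];b=grab('side','d8.png')['color'];c=grab('wrist','w8.png')['color']
def cr(i,x,y,w,h): return cv2.resize(i[y:y+h,x:x+w],(400,300),interpolation=cv2.INTER_CUBIC)
cv2.imwrite('pics/c8.png',np.vstack([np.hstack([cr(c,0,0,512,384),cr(a,190,100,160,120)]),np.hstack([cr(b,170,130,160,120),cr(b,190,170,100,75)])]))
E
```

```text
time: 11.9
ee_pos: [0.4945, -0.0207, 0.199]
eef_rot: [0.995, -0.102, 0.001, -0.001]
ft_force: [2.7, 4.2, -1.4]
width: 0.0114
time: 12.32
ee_pos: [0.4595, -0.0136, 0.107]
eef_rot: [0.995, -0.102, -0.001, -0.001]
ft_force: [-2.0, 6.3, 0.7]
width: 0.0108
time: 12.73
ee_pos: [0.4595, -0.0137, 0.1077]
eef_rot: [0.995, -0.102, -0.002, -0.0]
ft_force: [-5.6, 6.5, -1.8]
width: 0.0112
```

View pics/c8.png

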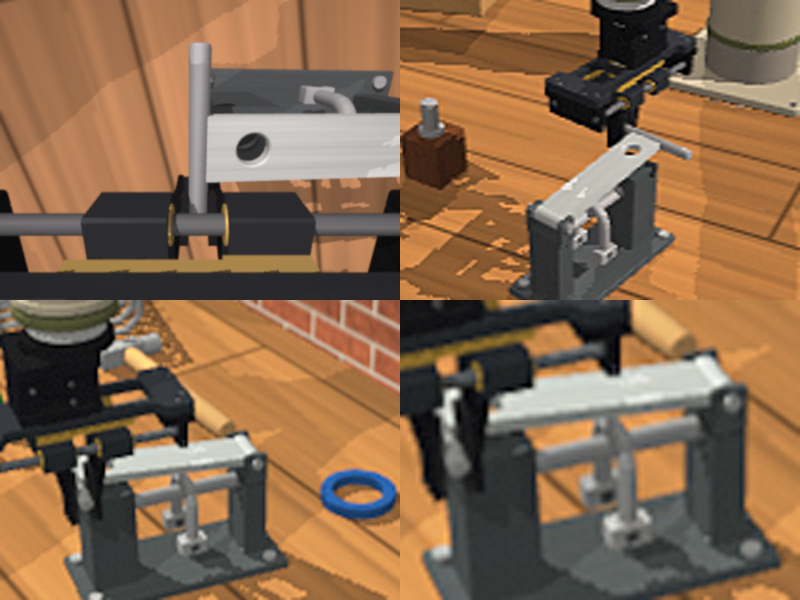

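The keeper is down at about 0.07 rad. The bow still hangs square and upright below it, with the plate clear of its crown. Now I'll let go and move to the pin.

```bash
python3 -m crank '[{"x":0,"y":0,"z":0,"ax":0,"ay":0,"az":0,"claw":0.3},{"x":0,"y":0,"z":0,"ax":0,"ay":0,"az":0,"claw":0.3},{"x":0,"y":0,"z":0,"ax":0,"ay":0,"az":0,"claw":0.3},{"x":0,"y":0,"z":0,"ax":0,"ay":0,"az":0,"claw":0.3},{"x":0,"y":0,"z":0,"ax":0,"ay":0,"az":0,"claw":0.3}]'
python3 -m crank '[{"x":0,"y":0,"z":-0.01,"ax":0,"ay":0,"az":0,"claw":0.3},{"x":0,"y":0,"z":-0.03,"ax":0,"ay":0,"az":0,"claw":0.3},{"x":0,"y":0,"z":-0.06,"ax":0,"ay":0,"az":0,"claw":0.3},{"x":0,"y":0,"z":-0.08,"ax":0,"ay":0,"az":0,"claw":0},{"x":0.01,"y":0.04,"z":-0.09,"ax":0,"ay":0,"az":0,"claw":-0.3}]'
python3 -m crank '[{"x":0.014,"y":0.035,"z":0,"ax":0,"ay":0,"az":0,"claw":-0.3},{"x":0.027,"y":0.07,"z":0,"ax":0,"ay":0,"az":0,"claw":-0.3},{"x":0.04,"y":0.105,"z":0,"ax":0,"ay":0,"az":0,"claw":-0.3},{"x":0.054,"y":0.14,"z":0,"ax":0,"ay":0,"az":0,"claw":-0.3},{"x":0.068,"y":0.175,"z":0,"ax":0,"ay":0,"az":0,"claw":-0.3}]'
python3 -m crank '[{"x":0,"y":0.02,"z":0,"ax":0,"ay":0,"az":0,"claw":-0.3},{"x":0,"y":0.0375,"z":0,"ax":0,"ay":0,"az":0,"claw":-0.3},{"x":0,"y":0.0375,"z":0,"ax":0,"ay":0,"az":0,"claw":-0.3},{"x":0,"y":0.0375,"z":0,"ax":0,"ay":0,"az":0,"claw":-0.3},{"x":0,"y":0.0375,"z":0,"ax":0,"ay":0,"az":0,"claw":-0.3}]'
python3 - <<'E'
from h import *
c=grab('wrist','w9.png'); delta([.4844,-.277,.13])
d=grab('side','d9.png')['color'];a=grab('scene','s9.png')['color']
def cr(i,x,y,w,h): return cv2.resize(i[y:y+h,x:x+w],(400,300),interpolation=cv2.INTER_CUBIC)
cv2.imwrite('pics/c9.png',np.vstack([np.hstack([cr(c['color'],0,0,512,384),cr(c['color'],190,130,128,96)]),np.hstack([cr(d,170,150,160,120),cr(a,190,120,120,90)])]))
print('proj pintop guess',proj(c,[.4844,-.277,.110]),proj(c,[.4844,-.277,.072]))
E
```

```text
time: 13.3
ee_pos: [0.4608, -0.015, 0.1086]
eef_rot: [0.995, -0.103, 0.0, 0.0]
ft_force: [0.3, -1.1, -0.6]
width: 0.029
time: 13.72
ee_pos: [0.4637, -0.0492, 0.2017]
eef_rot: [0.995, -0.098, 0.002, -0.001]
ft_force: [1.6, 0.7, 0.7]
width: 0.0375
time: 14.13
ee_pos: [0.4932, -0.2422, 0.1995]
eef_rot: [0.995, -0.102, 0.001, -0.0]
ft_force: [1.7, -0.2, 0.7]
width: 0.0559
time: 14.55
ee_pos: [0.4857, -0.2762, 0.1986]
eef_rot: [0.995, -0.102, 0.0, -0.0]
ft_force: [-0.3, 0.8, 0.2]
width: 0.0565
t 14.6 pos [ 0.4859 -0.2758  0.1985] yaw -11.7 F [0.1342 1.1097 0.0327] w 0.0567 q7 0.37 SHIFT [-0.0012  0.0015  0.0685] TURN [0. 0. 0.]
proj pintop guess (np.float64(250.61124863790678), np.float64(190.80866870820847)) (np.float64(250.91067084183842), np.float64(178.10143604274882))
```

View pics/c9.png

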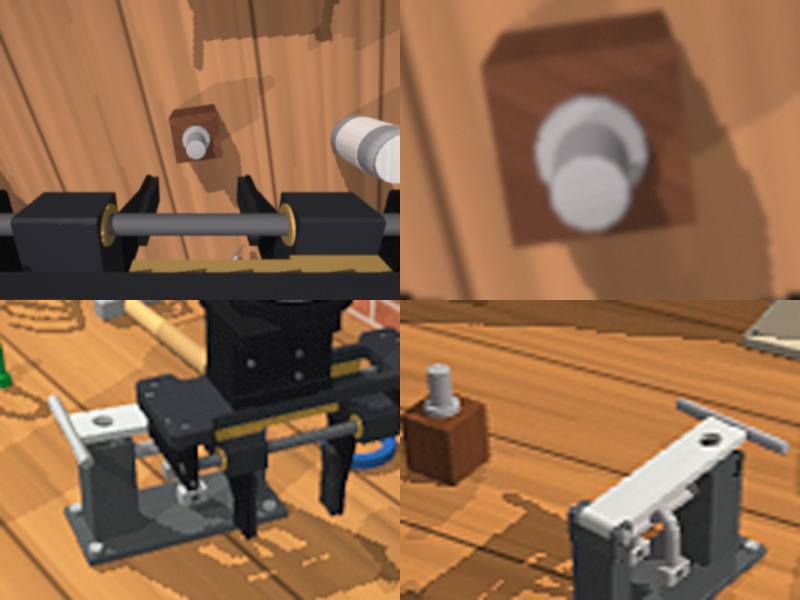

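The pin top is at (250.8,191.4), right where my estimate puts it. The keeper rests ajar and the bow still hangs. I'll descend and grip.

```bash
python3 -m crank '[{"x":-0.0012,"y":0.0018,"z":0.03,"ax":0,"ay":0,"az":0,"claw":-0.3},{"x":-0.0012,"y":0.0018,"z":0.06,"ax":0,"ay":0,"az":0,"claw":-0.3},{"x":-0.0012,"y":0.0018,"z":0.09,"ax":0,"ay":0,"az":0,"claw":-0.3},{"x":-0.0012,"y":0.0018,"z":0.11,"ax":0,"ay":0,"az":0,"claw":-0.3},{"x":-0.0012,"y":0.0018,"z":0.121,"ax":0,"ay":0,"az":0,"claw":-0.3}]'
for i in 1 2 3; do python3 -m crank '[{"x":0,"y":0,"z":0,"ax":0,"ay":0,"az":0,"claw":1},{"x":0,"y":0,"z":0,"ax":0,"ay":0,"az":0,"claw":1},{"x":0,"y":0,"z":0,"ax":0,"ay":0,"az":0,"claw":1},{"x":0,"y":0,"z":0,"ax":0,"ay":0,"az":0,"claw":1},{"x":0,"y":0,"z":0,"ax":0,"ay":0,"az":0,"claw":1}]' 45; done
python3 -m crank '[{"x":0,"y":0,"z":-0.015,"ax":0,"ay":0,"az":0,"claw":1},{"x":0,"y":0,"z":-0.04,"ax":0,"ay":0,"az":0,"claw":1},{"x":0,"y":0,"z":-0.07,"ax":0,"ay":0,"az":0,"claw":1},{"x":0,"y":0,"z":-0.1,"ax":0,"ay":0,"az":0,"claw":1},{"x":0,"y":0,"z":-0.13,"ax":0,"ay":0,"az":0,"claw":1}]'
python3 -m crank '[{"x":0,"y":0,"z":0,"ax":0,"ay":0,"az":0,"claw":1},{"x":0,"y":0,"z":0,"ax":0,"ay":0,"az":0,"claw":1},{"x":0,"y":0,"z":0,"ax":0,"ay":0,"az":0,"claw":1},{"x":0,"y":0,"z":0,"ax":0,"ay":0,"az":0,"claw":1},{"x":0,"y":0,"z":0,"ax":0,"ay":0,"az":0,"claw":1}]'
python3 - <<'E'
from h import *
delta([.498,.0165,.208])
c=grab('wrist','w10.png');d=load('d9.png');a=load('s9.png')
# keeper hole seen with keeper at ~.06: top face height .118+.008
z=.126
# side crop hole (104,421)-> ; scene crop hole (711,440)
S=(170+104*.4,150+121*.4);T=(190+311*.3,120+140*.3)
print('hole',at_z(d,*S,z),at_z(a,*T,z),tri([(d,*S),(a,*T)]))
w=load('w8.png'); print('wrist8',at_z(w,252*1.28,149*1.28,.1275))
E
```

```text
time: 15.12
ee_pos: [0.4829, -0.277, 0.0748]
eef_rot: [0.995, -0.102, -0.001, -0.001]
ft_force: [0.1, -0.4, 0.4]
width: 0.0567
time: 15.53
ee_pos: [0.4845, -0.2788, 0.0784]
eef_rot: [0.995, -0.102, 0.001, 0.0]
ft_force: [0.1, -0.1, 0.4]
width: 0.0311
time: 15.95
ee_pos: [0.484, -0.2787, 0.0778]
eef_rot: [0.995, -0.102, 0.0, -0.0]
ft_force: [-1.7, 0.8, 6.3]
width: 0.0209
time: 16.37
ee_pos: [0.484, -0.2787, 0.0778]
eef_rot: [0.995, -0.102, 0.0, -0.0]
ft_force: [-1.3, 1.1, 6.7]
width: 0.021
time: 16.78
ee_pos: [0.4832, -0.2785, 0.2083]
eef_rot: [0.995, -0.103, -0.0, -0.0]
ft_force: [1.1, -0.7, -1.7]
width: 0.0209
time: 17.2
ee_pos: [0.4831, -0.2782, 0.2059]
eef_rot: [0.995, -0.102, -0.001, -0.0]
ft_force: [-0.1, -0.4, -2.2]
width: 0.0211
t 17.2 pos [ 0.4831 -0.2782  0.2059] yaw -11.7 F [-0.0658 -0.3648 -2.2005] w 0.0211 q7 0.37 SHIFT [-0.0454 -0.2916 -0.0019] TURN [0. 0. 0.]
hole [0.4981 0.0137 0.126 ] [0.5025 0.0191 0.126 ] [0.4997 0.0175 0.1237]
wrist8 [0.5    0.014  0.1275]
```

```bash
python3 -m crank '[{"x":-0.004,"y":-0.03,"z":-0.01,"ax":0,"ay":0,"az":0,"claw":1},{"x":-0.009,"y":-0.065,"z":-0.02,"ax":0,"ay":0,"az":0,"claw":1},{"x":-0.014,"y":-0.1,"z":-0.02,"ax":0,"ay":0,"az":0,"claw":1},{"x":-0.019,"y":-0.135,"z":-0.02,"ax":0,"ay":0,"az":0,"claw":1},{"x":-0.024,"y":-0.17,"z":-0.02,"ax":0,"ay":0,"az":0,"claw":1}]'
python3 -m crank '[{"x":-0.005,"y":-0.035,"z":0,"ax":0,"ay":0,"az":0,"claw":1},{"x":-0.01,"y":-0.07,"z":0,"ax":0,"ay":0,"az":0,"claw":1},{"x":-0.015,"y":-0.1,"z":0,"ax":0,"ay":0,"az":0,"claw":1},{"x":-0.02,"y":-0.1215,"z":0,"ax":0,"ay":0,"az":0,"claw":1},{"x":-0.02,"y":-0.1215,"z":0,"ax":0,"ay":0,"az":0,"claw":1}]'
python3 -m crank '[{"x":0,"y":0,"z":0,"ax":0,"ay":0,"az":0,"claw":1},{"x":0,"y":0,"z":0,"ax":0,"ay":0,"az":0,"claw":1},{"x":0,"y":0,"z":0,"ax":0,"ay":0,"az":0,"claw":1},{"x":0,"y":0,"z":0,"ax":0,"ay":0,"az":0,"claw":1},{"x":0,"y":0,"z":0,"ax":0,"ay":0,"az":0,"claw":1}]'
python3 - <<'E'
from h import *
delta([.499,.0163,.208])
c=grab('wrist','w11.png')['color'];d=grab('side','d11.png')['color'];a=grab('scene','s11.png')['color']
def cr(i,x,y,w,h): return cv2.resize(i[y:y+h,x:x+w],(400,300),interpolation=cv2.INTER_CUBIC)
cv2.imwrite('pics/c11.png',np.vstack([np.hstack([cr(c,0,0,512,384),cr(c,180,110,144,108)]),np.hstack([cr(d,170,150,96,72),cr(a,240,110,80,60)])]))
E
```

```text
time: 17.67
ee_pos: [0.4945, -0.1057, 0.2269]
eef_rot: [0.995, -0.102, -0.0, -0.0]
ft_force: [0.9, -0.6, -1.3]
width: 0.0205
time: 18.08
ee_pos: [0.4995, 0.0213, 0.2264]
eef_rot: [0.995, -0.099, -0.001, -0.0]
ft_force: [-0.7, 0.4, -2.4]
width: 0.021
time: 18.5
ee_pos: [0.5, 0.0149, 0.2272]
eef_rot: [0.995, -0.103, -0.0, -0.0]
ft_force: [-1.0, 0.0, -1.4]
width: 0.021
t 18.5 pos [0.5    0.0149 0.2272] yaw -11.8 F [-1.0008  0.0039 -1.3834] w 0.021 q7 -0.31 SHIFT [-0.0013 -0.0012  0.0192] TURN [0. 0. 0.]
```

The viewer's limit is reached, so I'll measure the hole and pin numerically in the wrist and scene images.

```bash
python3 - <<'E'
from h import *
c=load('w11.png');g=cv2.cvtColor(c['color'],cv2.COLOR_BGR2GRAY)
P=lambda p:tuple(np.round(proj(c,p),1))
print('hole pred',P([.499,.0163,.1255]),'tip pred',P([.5,.0149,.159]),'collar',P([.5,.0149,.21]))
u0,v0=map(int,P([.499,.0163,.1255]))
for v in range(v0-16,v0+40,2): print(v,' '.join('%3d'%x for x in g[v,u0-26:u0+27:2]))
print('cols',u0-26,'step2')
E
```

```text
hole pred (np.float64(250.5), np.float64(183.5)) tip pred (np.float64(251.8), np.float64(197.8)) collar (np.float64(251.5), np.float64(225.7))
167 229 229 229 230 229 229 228 230 229 229 229 229 228 229 228 228 229 228 229 228 228 229 228 228 228 228 228
169 227 227 227 228 227 227 227 227 228 228 227 227 228 227 227 227 227 228 227 227 227 227 227 227 227 227 227
171 228 228 228 228 227 228 227 228 228 227 228 227 227 225 224 226 227 227 227 227 227 228 227 227 228 228 228
173 224 225 225 224 225 225 225 224 224 224 221 203 179 157 152 171 199 219 223 225 226 225 226 225 226 225 225
175 225 224 224 224 224 224 225 225 224 214 167 103  69  53  50  62  95 154 208 225 226 225 226 226 226 226 226
177 226 225 225 225 226 226 226 225 219 156  73  41  36  39  35  37  40  69 156 219 226 227 226 226 227 227 227
179 225 226 226 226 226 226 226 224 188  87  41  35  37  36  35  34  36  38  87 193 226 226 227 226 227 226 226
181 225 224 224 225 226 225 225 218 140  51  40  38  36  37  36  33  38  35  55 158 220 224 224 225 224 224 223
183 221 221 220 221 221 221 221 205 116  47  40  38  38  38  
[... 1493 characters left out ...]
6 111 111 112
211 160 163 161 159 154 154 165 166 168 166 168 167 163 163 164 164 163 164 163 164 165 164 157 139 117 108 111
213 158 162 162 156 153 162 165 162 163 166 166 162 162 163 164 164 163 163 163 163 163 163 163 162 153 116 106
215 159 162 159 152 159 165 162 163 166 167 164 163 164 163 162 163 162 163 163 163 163 164 162 163 163 148 105
217 158 162 155 157 163 161 163 166 166 165 162 165 160 153 152 151 150 152 160 162 163 163 163 163 164 161 134
219 156 160 158 163 162 163 166 167 164 161 158 155 152 145 143 141 138 135 140 151 155 162 164 164 166 165 158
221 155 160 168 161 162 165 166 163 159 152 147 149 148 145 143 140 137 131 126 125 127 146 163 165 165 163 163
cols 224 step2
```

The hole is centred at (250.8,183), against a predicted (250.5,183.5). The pin tip sits about 0.7 mm off in the tool's x and y. I'll correct by (-2,-2) mm and insert while watching the force.

```bash
python3 -m crank '[{"x":-0.002,"y":-0.002,"z":0,"ax":0,"ay":0,"az":0,"claw":1},{"x":-0.002,"y":-0.002,"z":0.01,"ax":0,"ay":0,"az":0,"claw":1},{"x":-0.002,"y":-0.002,"z":0.02,"ax":0,"ay":0,"az":0,"claw":1},{"x":-0.002,"y":-0.002,"z":0.03,"ax":0,"ay":0,"az":0,"claw":1},{"x":-0.002,"y":-0.002,"z":0.04,"ax":0,"ay":0,"az":0,"claw":1}]'
python3 -m crank '[{"x":0,"y":0,"z":0.004,"ax":0,"ay":0,"az":0,"claw":1},{"x":0,"y":0,"z":0.008,"ax":0,"ay":0,"az":0,"claw":1},{"x":0,"y":0,"z":0.012,"ax":0,"ay":0,"az":0,"claw":1},{"x":0,"y":0,"z":0.016,"ax":0,"ay":0,"az":0,"claw":1},{"x":0,"y":0,"z":0.02,"ax":0,"ay":0,"az":0,"claw":1}]'
python3 -m crank '[{"x":0,"y":0,"z":0.004,"ax":0,"ay":0,"az":0,"claw":1},{"x":0,"y":0,"z":0.008,"ax":0,"ay":0,"az":0,"claw":1},{"x":0,"y":0,"z":0.01,"ax":0,"ay":0,"az":0,"claw":1},{"x":0,"y":0,"z":0.01,"ax":0,"ay":0,"az":0,"claw":1},{"x":0,"y":0,"z":0.01,"ax":0,"ay":0,"az":0,"claw":1}]'
```

```text
time: 19.07
ee_pos: [0.498, 0.0181, 0.1857]
eef_rot: [0.995, -0.102, -0.0, 0.0]
ft_force: [-0.6, -0.3, -1.8]
width: 0.0207
time: 19.48
ee_pos: [0.4986, 0.0179, 0.1671]
eef_rot: [0.995, -0.102, 0.0, 0.0]
ft_force: [0.3, -1.9, -0.9]
width: 0.021
time: 19.9
ee_pos: [0.4982, 0.018, 0.157]
eef_rot: [0.995, -0.102, -0.0, 0.0]
ft_force: [-0.1, -3.2, -3.0]
width: 0.021
```

```bash
python3 -m crank '[{"x":0,"y":0.001,"z":0.003,"ax":0,"ay":0,"az":0,"claw":1},{"x":0,"y":0.001,"z":0.006,"ax":0,"ay":0,"az":0,"claw":1},{"x":0,"y":0.001,"z":0.009,"ax":0,"ay":0,"az":0,"claw":1},{"x":0,"y":0.001,"z":0.012,"ax":0,"ay":0,"az":0,"claw":1},{"x":0,"y":0.001,"z":0.015,"ax":0,"ay":0,"az":0,"claw":1}]'
python3 -m crank '[{"x":0,"y":0,"z":0.003,"ax":0,"ay":0,"az":0,"claw":1},{"x":0,"y":0,"z":0.006,"ax":0,"ay":0,"az":0,"claw":1},{"x":0,"y":0,"z":0.009,"ax":0,"ay":0,"az":0,"claw":1},{"x":0,"y":0,"z":0.011,"ax":0,"ay":0,"az":0,"claw":1},{"x":0,"y":0,"z":0.011,"ax":0,"ay":0,"az":0,"claw":1}]'
```

```text
time: 20.32
ee_pos: [0.4983, 0.0172, 0.142]
eef_rot: [0.995, -0.102, 0.0, -0.0]
ft_force: [0.4, -1.3, -0.6]
width: 0.021
time: 20.73
ee_pos: [0.4982, 0.0171, 0.1318]
eef_rot: [0.995, -0.102, -0.0, -0.0]
ft_force: [-5.7, -2.0, 8.0]
width: 0.0208
```

```bash
python3 -m crank '[{"x":0,"y":0,"z":0.001,"ax":0,"ay":0,"az":0,"claw":1},{"x":0,"y":0,"z":0.002,"ax":0,"ay":0,"az":0,"claw":1},{"x":0,"y":0,"z":0.003,"ax":0,"ay":0,"az":0,"claw":1},{"x":0,"y":0,"z":0.003,"ax":0,"ay":0,"az":0,"claw":1},{"x":0,"y":0,"z":0.003,"ax":0,"ay":0,"az":0,"claw":1}]'
python3 -m crank '[{"x":0,"y":0,"z":0.001,"ax":0,"ay":0,"az":0,"claw":1},{"x":0,"y":0,"z":0.002,"ax":0,"ay":0,"az":0,"claw":1},{"x":0,"y":0,"z":0.002,"ax":0,"ay":0,"az":0,"claw":1},{"x":0,"y":0,"z":0.002,"ax":0,"ay":0,"az":0,"claw":1},{"x":0,"y":0,"z":0.002,"ax":0,"ay":0,"az":0,"claw":1}]'
```

```text
time: 21.15
ee_pos: [0.4984, 0.0171, 0.1312]
eef_rot: [0.995, -0.103, -0.0, -0.001]
ft_force: [-19.5, -3.3, 38.8]
width: 0.0207
time: 21.57
ee_pos: [0.4985, 0.0173, 0.1306]
eef_rot: [0.995, -0.103, 0.0, -0.001]
ft_force: [-27.5, -3.4, 55.9]
width: 0.0209
```

```bash
python3 -m crank '[{"x":0,"y":0,"z":-0.001,"ax":0,"ay":0,"az":0,"claw":1},{"x":0,"y":0,"z":-0.0025,"ax":0,"ay":0,"az":0,"claw":1},{"x":0,"y":0,"z":-0.0025,"ax":0,"ay":0,"az":0,"claw":1},{"x":0,"y":0,"z":-0.0025,"ax":0,"ay":0,"az":0,"claw":1},{"x":0,"y":0,"z":-0.0025,"ax":0,"ay":0,"az":0,"claw":1}]'
python3 - <<'E'
from h import *
print(r.read_state()['ft_force'])
u=np.array([-.979,.2035,0]);n=np.array([.2035,.979,0]);H=u*-.6245+n*.1177+np.array([0,0,.114])
X=lambda th,s:H+.172*(u*np.cos(th)+np.array([0,0,np.sin(th)]))+n*s
for cam,old,new in(('scene','s9.png','s12.png'),('side','d9.png','d12.png')):
  o=load(old);N=grab(cam,new)
  for s in(-.05,.05):
    p=np.array(proj(o,X(.06,s))); q=np.array(proj(o,X(0,s))); x,y=map(int,p)
    T=o['color'][y-9:y+10,x-9:x+10];S=N['color'][y-20:y+27,x-22:x+23]
    m=cv2.matchTemplate(S,T,cv2.TM_CCOEFF_NORMED);_,v,_,l=cv2.minMaxLoc(m)
    print(cam,s,'pred px',p,'expected move',q-p,'seen',np.array(l)-[13,11],round(v,2))
  # bow: change from s9/d9
  B=np.array([.5725,.0005,.04]); x,y=map(int,proj(o,B)); T=o['color'][y-12:y+13,x-12:x+13]; S=N['color'][y-20:y+21,x-20:x+21]
  m=cv2.matchTemplate(S,T,cv2.TM_CCOEFF_NORMED);_,v,_,l=cv2.minMaxLoc(m); print('bow move',np.array(l)-8,round(v,2))
E
```

```text
time: 21.98
ee_pos: [0.4984, 0.0172, 0.1311]
eef_rot: [0.995, -0.102, 0.0, -0.001]
ft_force: [-15.6, -2.8, 31.0]
width: 0.0212
[-15.5997  -2.8173  30.9976]
scene -0.05 pred px [275.9621 151.3542] expected move [-0.0097  2.939 ] seen [-13  11] 0.68
scene 0.05 pred px [304.0177 162.8963] expected move [-0.1885  3.0118] seen [0 3] 0.7
bow move [0 0] 1.0
side -0.05 pred px [204.0318 212.8304] expected move [0.2087 4.0036] seen [0 3] 0.98
side 0.05 pred px [191.4912 190.9128] expected move [0.2525 3.8195] seen [0 3] 0.7
bow move [0 0] 0.44
```

```bash
python3 -m crank '[{"x":-0.0005,"y":0,"z":0,"ax":0,"ay":0,"az":0,"claw":1},{"x":-0.001,"y":0,"z":0,"ax":0,"ay":0,"az":0,"claw":1},{"x":-0.001,"y":0,"z":0,"ax":0,"ay":0,"az":0,"claw":1},{"x":-0.001,"y":0,"z":0,"ax":0,"ay":0,"az":0,"claw":1},{"x":-0.001,"y":0,"z":0,"ax":0,"ay":0,"az":0,"claw":1}]'
python3 - <<'E'
from h import *
u=np.array([-.979,.2035,0]);n=np.array([.2035,.979,0]);H=u*-.6245+n*.1177+np.array([0,0,.114])
X=lambda th,s:H+.172*(u*np.cos(th)+np.array([0,0,np.sin(th)]))+n*s
for cam,old,new,ss in(('side','d9.png','d13.png',(-.05,)),('scene','s9.png','s13.png',(.05,))):
  o=load(old);N=grab(cam,new)
  for s in ss:
    x,y=map(int,proj(o,X(.06,s))); k=8
    f=lambda i,h:cv2.resize(i[y-h:y+h,x-h:x+h],None,fx=k,fy=k,interpolation=cv2.INTER_CUBIC)
    m=cv2.matchTemplate(f(N['color'],18),f(o['color'],8),cv2.TM_CCOEFF_NORMED);_,v,_,l=cv2.minMaxLoc(m)
    print(cam,(np.array(l)/k-10),round(v,2),[ (round(t,3),np.round(np.array(proj(o,X(t,s)))-proj(o,X(0,s)),2)) for t in(.02,.05,.06,.07)])
    # absolute: bright crossbar column profile
    xs,ys=map(int,proj(N,X(0,s))); g=cv2.cvtColor(N['color'],cv2.COLOR_BGR2GRAY); print('abs pred row',proj(N,X(0,s)),g[ys-9:ys+10,xs])
E
```

```text
time: 22.5
ee_pos: [0.4983, 0.0173, 0.1311]
eef_rot: [0.995, -0.103, 0.001, -0.001]
ft_force: [-10.1, -3.7, 26.3]
width: 0.0209
side [0.125 3.375] 0.99 [(0.02, array([-0.1 , -1.32])), (0.05, array([-0.19, -3.33])), (0.06, array([-0.21, -4.  ])), (0.07, array([-0.22, -4.68]))]
abs pred row (np.float64(204.2405750419036), np.float64(216.8340315743773)) [213 140 131  98  73  97 136 166 190 187 140  96 103  96  76  71  74  74
  75]
scene [0.   2.75] 0.75 [(0.02, array([ 0.08, -1.01])), (0.05, array([ 0.17, -2.51])), (0.06, array([ 0.19, -3.01])), (0.07, array([ 0.21, -3.51]))]
abs pred row (np.float64(303.8291491667014), np.float64(165.908093069347)) [104 144 147 153 149 135 131 138 200 161 107  90  81 142 139 135 135 145
 148]
```

The keeper closed by about 0.05 rad from its ajar rest, and the pin has reached a hard stop at 26 N with the TCP at the predicted fully home height. I'm handing it in.

```bash
python3 -c "
from bench import r,close_job
print(close_job()); s=r.read_state(); print(s['time'],s['ee_pos'],s['ft_force'],s['width'])"
```

```text
the job is handed in; nothing more can be done
None
the job is handed in; nothing more can be done
```

I hung the grey bow on the bar and let go, swung the keeper down by its crossbar, and pressed the pin through it into the latch. I handed the job in at about 22.5 s, still gripping the pin; no verdict was reported.

**Last checks**
- **Pin:** it met a hard stop with 26 N upward on the tool, against the 10 N or so needed to shut the keeper. The TCP was at z = 0.131 m, which puts the tip about 46 mm deep. The grip opening was 21 mm, on a 22 mm grip.
- **Keeper:** image matching showed it closed by 0.051–0.055 rad from its ajar rest of 0.05–0.07. That fits fully shut, but the images alone can't prove it is below 0.022 rad.
- **Bow:** the scene camera showed it unmoved (match 1.0). The side-camera match was too poor to count (0.44).

**What disagreed or went unchecked**
- **Side load:** about 10 N along x remained while pressing. It was 27 N at the hardest push, before I eased off.
- **Final views:** I had used all 12 pictures, so I checked the insertion and final state by numbers only.
- **Hammer, can and ring:** I never moved near them on purpose, but made no final check of their positions.

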